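# Build the shield stack on a thermal analyser's sample post

### The arm

A 7-joint arm with a two-finger parallel gripper is mounted at the origin on the work surface. World frame = base frame: x ahead of the robot, y to its left, z up, the work surface at z = 0. Lengths are in m, angles in rad, forces in N, time in s.
With the tool pointing down it reaches from about 0.425 to 1.025 m from the base axis. Payload 9.4 kg.
Tool frame: the origin (TCP) lies between the finger pads; the fingertips stand 8 mm ahead of it and the grasp point (between the pads) lies 11 mm behind it; z points along the fingers, y is the line along which they close (so a half turn about z gives the same grasp; the last joint's range is limited). The gripper opens to 93 mm and grips with 3 to 60 N. Pads are 15 mm wide; open, the fingers measure 128 mm over their backs; the gripper's body (75 mm by 188 mm) begins 65 mm behind the grasp point.
Start: joints at [1.223, 0.599, -0.003, 1.599, 0.002, 0.943, -0.08], TCP at [0.194, -0.699, 0.227] pointing down, gripper open.
Joint ranges: [-2.57, 2.57], [-0.35, 1.97], [-1.29, 1.29], [0.11, 2.56], [-1.05, 4.19], [0.11, 1.86], [-2.63, 2.63]. Speed limits (rad/s): [2.22, 2.22, 3.01, 3.01, 3.14, 3.14, 3.14].

### API

Orientations are given as a rotation vector (axis times angle).
In Python, from rig import ctrl gives the robot as it stands.
- The arm moves only by the shell command python3 -m creep 'ROWS' [FORCE]. ROWS is a JSON object of lists of equal length, an entry for each row: "jaw": the finger opening in m, from 0 to 0.093; "translation": the shift along the tool's x, y, z in m, a list of three; "delta_rot": the turn, a rotation vector about the tool's x, y, z in degrees, a list of three. In form: {"jaw": [jaw, ...], "translation": [[x, y, z], ...], "delta_rot": [[rx, ry, rz], ...]}. A call has 1 to 12 rows; each row is the pose to reach, as a shift and turn from the pose commanded when the call began, along the tool's axes at that moment; what a row does not reach only later rows make up. A row lasts 1/12 s, in which the tool goes at most 41.7 mm and 7.16 degrees, less where a joint would pass 70% of its speed; a pose out of reach is approached as far as the arm can. A call with a gripper value outside its range is refused whole. The fingers move at their own pace and stop on an object; FORCE is the grip in N (left out, the last holds). Time passes only in rows, so rows that repeat a pose let the fingers close. It gives the time, the measured TCP pose, the force, the opening and the grip force at its end, in the units of the state.
- ctrl.get_obs(): the state, without advancing time (a new reading comes with each control period).
- ctrl.capture(name): name is "scene" or "top" or "wrist"; returns the picture (420x560x3 uint8, blue, green, red); there is no depth.
- ctrl.camera_params(name): a dict with "mtx" (3x3 intrinsics, pixels), "k1" (the pictures are not rectified: a ray, as slopes to the right and down, at radius r is drawn at 1 + k1 r^2 times it, then the intrinsics apply), "T" (4x4, takes a point from camera to world coordinates); the wrist camera has in their place "mount" (4x4, takes a point from camera to tool coordinates, whose origin is the TCP and whose axes are the flange's). Camera axes: x right, y up, looking along -z (the intrinsics and any distortion apply to the point x, -y, -z); pixel columns grow to the right and rows downward; lengths in m; the calibration is good to about 2 mm. A picture is of the moment at which its call begins: read the wrist's pose just before it. camera_params takes no time and is no camera call.
- ctrl.finish_job(): hands the job in; it is judged then, once.
The state is a dict: "time_s": time; "q": joint angles; "dq": joint speeds; "joint_torque": joint torques, N m; "position": TCP position; "orientation": TCP orientation; "wrist_force": force on the tool from outside, world axes, zero at the start; "wrist_torque": the same for the moment, N m; "gripper_width": opening from 0.0 (shut) to 1.0 (fully open); "grasp_force": force on a finger pad.
Only numpy, scipy, OpenCV 4.12 (cv2) and the standard library are available. Lean on these libraries where they do the work, as an engineer would, in place of code of your own. Each camera call takes 0.05 s, during which the arm holds its last target. There are 200 camera calls.

### The job

Lift the tall aluminium cover off the sample post and stand it upright in the white porcelain dish. Then thread the loose parts onto the post one after another: the widest ring (the flange) first, then the white ceramic sleeve, then the flat steel shield ring, and last the closed end cap over the post's tip, each lowered fully home and not dropped. Leave everything released, and leave the glass jar standing where it is.

Things in the scene. Friction and masses are not known exactly. Their poses are not given: they have to be found in the camera images.
- plinth: grey round plinth, fixed, 124 mm across, 30 mm high, with a black band round its side. Origin: centre of its underside, on the bench; z up. From the middle of its flat top stands a steel post 12 mm in diameter, 62 mm tall (tip 92 mm above the bench; its last 7 mm taper to 5 mm). The cover hides the post at the start. The stack is built on it, on its flat top.
- dish: white porcelain dish, fixed, round, 90 mm across, 10 mm high; its flat floor is 5 mm above the bench and 82 mm across inside the 4 mm wide rim. Origin: centre of its underside.
- cover: tall aluminium cover, loose, an upside-down cup 44 mm in diameter, 72 mm tall (bore 36 mm wide, 68 mm deep, closed on top), about 0.08 kg; at the start it stands over the post on the plinth's top. Origin: centre of its open lower end; z up. To clear the post's tip it must rise 62 mm.
- flange: flange ring, loose, lying flat: aluminium, the widest ring, 60 mm outer diameter, 22 mm hole, 16 mm thick, four dark bolt heads 1.5 mm high on top (look only: the next part rests on the flat top), about 0.1 kg. Origin: centre of its underside. Home: flat on the plinth's top.
- sleeve: white ceramic sleeve, loose, standing upright: short tube of 40 mm outer diameter, 22 mm hole, 24 mm tall, about 0.08 kg. Origin: centre of its underside. Home: on the flange ring.
- shield: flat steel shield ring, loose, lying flat: 50 mm outer diameter, 22 mm hole, 12 mm thick, about 0.14 kg. Origin: centre of its underside. Home: on the ceramic sleeve.
- end_cap: steel end cap with two dark grooves, loose, standing with its closed end up (no hole seen from above): 32 mm in diameter, 26 mm tall, with a 22 mm wide, 21 mm deep bore from below, about 0.045 kg. Origin: centre of its open lower end. Home: over the post's tip, on the shield ring.
- jar: small round glass jar with white lid, loose, 50 mm in diameter, 60 mm high, a bystander to be left where it stands. Origin: centre of its underside.
Mind the look-alikes: they are no part of the job. What is shaped like the shield but yellow is not meant.

How it is judged:
On the way, in this order (a step that is already met when the one before it is completed fails the run):
1. the cover stands upright in the dish, let go (horizontal distance between cover and dish below 0.02 m and z of cover in the frame of dish between 0.002 and 0.008 m and angle between cover's own z axis and vertical below 0.1 rad and contact force between the fingers and cover below 0.05 N), for 0.2 s.
2. the flange ring is home on the post, let go (horizontal distance between flange and plinth below 0.008 m and z of flange in the frame of plinth between 0.027 and 0.033 m and angle between flange's own z axis and vertical below 0.1 rad and contact force between the fingers and flange below 0.05 N), for 0.2 s.
3. the ceramic sleeve is home on the post, let go (horizontal distance between sleeve and plinth below 0.008 m and z of sleeve in the frame of plinth between 0.043 and 0.049 m and angle between sleeve's own z axis and vertical below 0.1 rad and contact force between the fingers and sleeve below 0.05 N), for 0.2 s.
4. the shield ring is home on the post, let go (horizontal distance between shield and plinth below 0.008 m and z of shield in the frame of plinth between 0.067 and 0.073 m and angle between shield's own z axis and vertical below 0.1 rad and contact force between the fingers and shield below 0.05 N), for 0.2 s.
At the end, for the whole second after the job is handed in: Cover flat on the dish floor, under 20 mm off centre; on the post from below: flange, sleeve, shield, end cap, each under 8 mm off axis and within 3 mm of its seated height (undersides 30, 46, 70, 82 mm above the bench); all five within 0.1 rad of upright, released, at rest (all of step 1 and all of step 2 and all of step 3 and all of step 4 and horizontal distance between end_cap and plinth below 0.008 m and z of end_cap in the frame of plinth between 0.079 and 0.085 m and angle between end_cap's own z axis and vertical below 0.1 rad and linear speed of each of cover, flange, sleeve, shield, end_cap below 0.02 m/s and contact force between the fingers and end_cap below 0.05 N); the robot touches nothing.
It fails at once if a part or the cover is dropped (falls free for more than about 35 mm) ((linear speed of cover above 0.82 m/s and contact force between the fingers and cover below 0.05 N) or (linear speed of flange above 0.82 m/s and contact force between the fingers and flange below 0.05 N) or (linear speed of sleeve above 0.82 m/s and contact force between the fingers and sleeve below 0.05 N) or (linear speed of shield above 0.82 m/s and contact force between the fingers and shield below 0.05 N) or (linear speed of end_cap above 0.82 m/s and contact force between the fingers and end_cap below 0.05 N)).
It fails at once if the glass jar is shoved more than 30 mm or knocked over (distance of jar from where it was at the start of the episode above 0.03 m or angle between jar's own z axis and vertical above 0.4 rad).
It also fails if it takes over 125 s, if anything falls off the work surface, if the arm or the gripper's body presses on something with over 40 N, if the wrist force passes 120 N, or if a joint passes its speed limit or range.

## Working session

There is one attempt and no reset: what is moved stays moved. The work goes in short steps, Python scripts to look and compute and a shell command to move; the robot and the scene stay as the last step left them, time stands still between calls to the robot, and variables do not carry over. Pictures are saved under pics/ and viewed, at most 14 in all, crops included, and the job is handed in when it is done.

```bash
ls; mkdir -p pics; python3 - <<'E'
from rig import ctrl
import cv2,numpy as np
np.set_printoptions(precision=4,suppress=True)
o=ctrl.get_obs();print(o)
for n in("scene","top","wrist"):
    print(n,ctrl.camera_params(n)); cv2.imwrite(f"pics/{n}0.png",ctrl.capture(n))
E
```

```text
pics
{'time_s': 0.0, 'q': array([ 1.2233,  0.6001, -0.0025,  1.6001,  0.0018,  0.9429, -0.0798]), 'dq': array([ 0.001 ,  0.001 , -0.0013, -0.0016,  0.0009,  0.0003,  0.0008]), 'joint_torque': array([  0.0004, -76.5074,   1.4976, -25.2348,  -0.0525,   0.0167,
         0.0001]), 'position': array([ 0.1938, -0.6981,  0.2258]), 'orientation': array([-3.1114, -0.424 ,  0.0005]), 'wrist_force': array([0.3206, 0.0999, 0.2711]), 'wrist_torque': array([-0.0025, -0.0134, -0.0325]), 'grasp_force': 0.0, 'gripper_width': 0.9962613986872852}
scene {'mtx': array([[401.4666,   0.    , 272.0509],
       [  0.    , 401.4666, 207.4563],
       [  0.    ,   0.    ,   1.    ]]), 'k1': -0.09903491814076455, 'T': array([[-0.7889, -0.3846,  0.4793,  1.0215],
       [ 0.6144, -0.5097,  0.6023,  0.6161],
       [ 0.0127,  0.7696,  0.6384,  0.6766],
       [ 0.    ,  0.    ,  0.    ,  1.    ]])}
top {'mtx': array([[440.9666,   0.    , 286.51  ],
       [  0.    , 440.9666, 213.0869],
       [  0.    ,   0.    ,   1.    ]]), 'k1': 0.03802672431634228, 'T': array([[-0.0066,  0.9831, -0.183 ,  0.3393],
       [-1.    , -0.006 ,  0.0039,  0.0304],
       [ 0.0028,  0.183 ,  0.9831,  1.0871],
       [ 0.    ,  0.    ,  0.    ,  1.    ]])}
wrist {'mtx': array([[350.1972,   0.    , 278.5619],
       [  0.    , 350.1972, 213.993 ],
       [  0.    ,   0.    ,   1.    ]]), 'k1': -0.014131543528763321, 'mount': array([[ 0.0009,  0.9665,  0.2568,  0.0712],
       [ 1.    , -0.0008, -0.0005,  0.0012],
       [-0.0003,  0.2568, -0.9665, -0.1578],
       [ 0.    ,  0.    ,  0.    ,  1.    ]])}
```

View pics/top0.png

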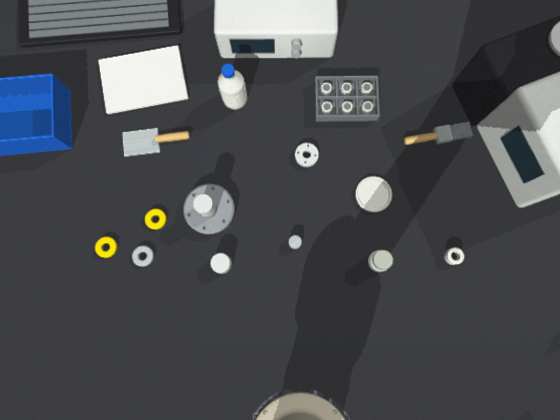

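View pics/scene0.png

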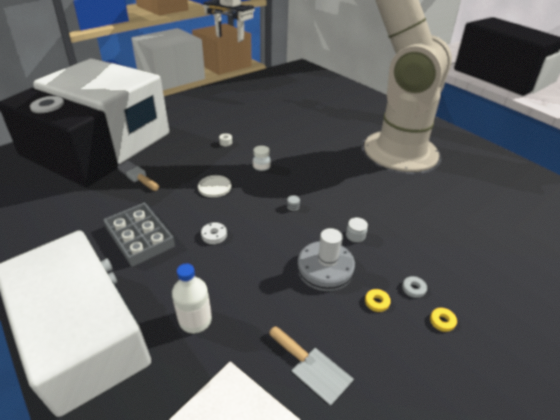

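Top view: plinth (209,209) with cover (203,204), dish (373,194), and flange (307,154) with its four bolts. The end cap candidate is (295,242). For the sleeve the candidates are (454,256) with a hole, (221,263) solid white, and the jar at (380,260). For the shield they are (143,256) steel, and the yellow look-alikes (155,219) and (106,247). I'll choose (454,256) for the sleeve and (143,256) for the shield, and check them in one crop.

```bash
cat > h.py <<'E'
from rig import ctrl
import cv2,numpy as np
from scipy.spatial.transform import Rotation as R
np.set_printoptions(precision=4,suppress=True)
def cam(n,obs=None):
    p=ctrl.camera_params(n)
    if n=="wrist":
        T=np.eye(4);T[:3,:3]=R.from_rotvec(obs["orientation"]).as_matrix();T[:3,3]=obs["position"];p["T"]=T@p["mount"]
    return p
def ray(p,uv,z):
    k=p["mtx"];d=np.array([(uv[0]-k[0,2])/k[0,0],(uv[1]-k[1,2])/k[1,1]]);s=d.copy()
    for _ in range(20): s=d/(1+p["k1"]*(s@s))
    v=p["T"][:3,:3]@np.array([s[0],-s[1],-1]);o=p["T"][:3,3]
    return (o+v*(z-o[2])/v[2])[:2]
def proj(p,X):
    c=np.linalg.inv(p["T"])@np.append(X,1);s=np.array([c[0],-c[1]])/-c[2];s=s*(1+p["k1"]*(s@s))
    return s*p["mtx"][0,0]+p["mtx"][:2,2]
def circ(p,mask,z):
    """largest contour of mask -> circle at height z, by casting its contour points"""
    cs,_=cv2.findContours(mask,cv2.RETR_EXTERNAL,cv2.CHAIN_APPROX_NONE)
    c=max(cs,key=cv2.contourArea)
    P=np.array([ray(p,q,z) for q in c[:,0].astype(float)])*1000
    (x,y),(a,b),_=cv2.fitEllipse(P.astype(np.float32))
    return np.array([x,y])/1000,a,b
def goto(o,xy,z,yaw=None):
    """tool-frame shift and turn to reach world xy,z pointing down with tool-y yaw (deg)"""
    M=R.from_rotvec(o["orientation"]).as_matrix()
    t=M.T@(np.array([*xy,z])-o["position"])
    return t
E
python3 - <<'E'
from h import *
p=cam("top");im=cv2.imread("pics/top0.png");g=im.max(2)
S={"flange":(307,154,.016),"dish":(373,194,.01),"endcap":(295,242,.026),"white":(221,263,.03),"jar":(380,260,.06),"sleeve":(454,256,.024),"shield":(143,256,.012),"plinth":(209,209,.03),"cover":(203,204,.102)}
for n,(u,v,z) in S.items():
    r=35 if n in("plinth","dish") else 20
    m=np.zeros_like(g);t=90 if n!="cover" else 190
    w=g[v-r:v+r,u-r:u+r];tt,ww=cv2.threshold(w,0,255,cv2.THRESH_BINARY+cv2.THRESH_OTSU)
    if n=="cover": ww=(w>195).astype(np.uint8)*255
    m[v-r:v+r,u-r:u+r]=ww
    c,a,b=circ(p,m,z);print(n,tt,c,a,b,"dist",np.hypot(*c))
sc=cv2.imread("pics/scene0.png");ps=cam("scene");tiles=[]
for u,v,_ in [S[k] for k in("endcap","white","jar","sleeve","shield","cover")]:
    tiles.append(cv2.resize(im[v-25:v+25,u-25:u+25],(200,200),interpolation=2))
for u,v in [(293,203),(357,229),(261,157),(225,139),(415,287),(327,255)]:
    tiles.append(cv2.resize(sc[v-25:v+25,u-25:u+25],(200,200),interpolation=2))
cv2.imwrite("pics/mos.png",cv2.resize(np.vstack([np.hstack(tiles[i:i+4]) for i in(0,4,8)]),(800,600)))
E
```

```text
flange 141.0 [ 0.6895 -0.0246] 57.22670364379883 61.83790969848633 dist 0.6899854721274773
dish 129.0 [ 0.5882 -0.1911] 87.54203033447266 89.38329315185547 dist 0.6184303648123411
endcap 129.0 [0.4665 0.0069] 28.875465393066406 31.573829650878906 dist 0.4665934482928794
white 144.0 [0.4167 0.1854] 44.22750473022461 46.82508087158203 dist 0.4560752006388001
jar 120.0 [ 0.4177 -0.1908] 47.88863754272461 54.956947326660156 dist 0.4592318982819128
sleeve 137.0 [ 0.4298 -0.3759] 37.112613677978516 44.606937408447266 dist 0.5709747372962874
shield 129.0 [0.4366 0.3767] 47.83053970336914 49.03522872924805 dist 0.5766494642173638
plinth 115.0 [0.5472 0.2165] 118.26475524902344 121.26661682128906 dist 0.5884382899081928
cover 143.0 [0.5461 0.2182] 40.49179458618164 44.85274887084961 dist 0.5880918369425401
```

View pics/mos.png

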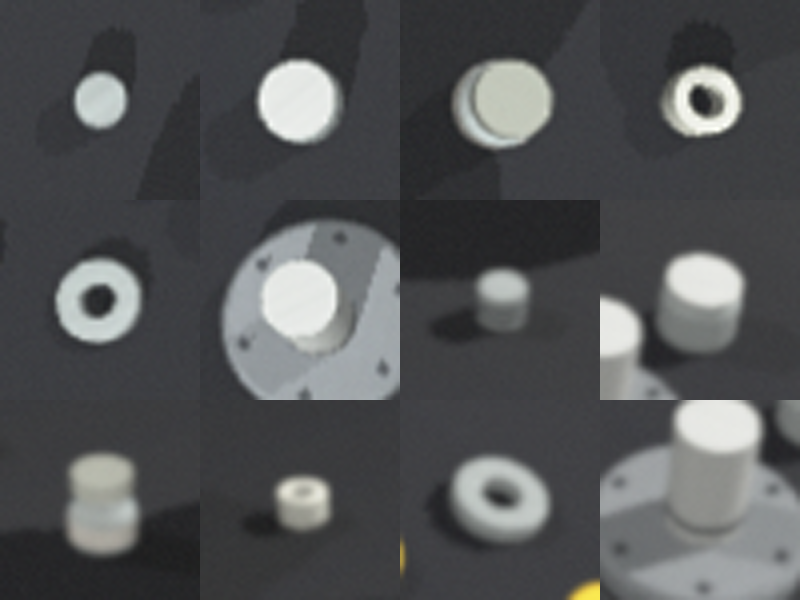

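The crops confirm it: end cap is the small grey grooved one (top 295,242), and the larger white closed cylinder (221,263) is a look-alike. The jar is at (380,260), the holed sleeve at (454,256), and the steel shield ring at (143,256). Now I'll move towards the middle, turning the tool.

```bash
python3 -m creep '{"jaw":[0.093,0.093,0.093,0.093,0.093,0.093,0.093,0.093,0.093,0.093,0.093,0.093],"translation":[[0.44,-0.28,-0.1],[0.44,-0.28,-0.1],[0.44,-0.28,-0.1],[0.44,-0.28,-0.1],[0.44,-0.28,-0.1],[0.44,-0.28,-0.1],[0.44,-0.28,-0.1],[0.44,-0.28,-0.1],[0.44,-0.28,-0.1],[0.44,-0.28,-0.1],[0.44,-0.28,-0.1],[0.44,-0.28,-0.1]],"delta_rot":[[0,0,-80],[0,0,-80],[0,0,-80],[0,0,-80],[0,0,-80],[0,0,-80],[0,0,-80],[0,0,-80],[0,0,-80],[0,0,-80],[0,0,-80],[0,0,-80]]}'; python3 - <<'E'
from h import *
o=ctrl.get_obs();M=R.from_rotvec(o["orientation"]).as_matrix();print(o["time_s"],o["position"],o["q"],M)
print("to cover tool",goto(o,(.546,.218),.3))
E
```

```text
time_s: 1.15
position: [0.5233, -0.3322, 0.3211]
orientation: [-2.103, -2.333, 0.0]
wrist_force: [1.1, -1.3, -0.0]
gripper_width: 0.997
grasp_force: 0.0
1.15 [ 0.5233 -0.3322  0.3211] [ 0.7808  0.4126 -0.4407  1.7212  0.1984  1.0523  0.377 ] [[-0.1032  0.9947 -0.0004]
 [ 0.9947  0.1032 -0.    ]
 [-0.     -0.0004 -1.    ]]
to cover tool [0.5449 0.0794 0.021 ]
```

```bash
python3 -m creep '{"jaw":[0.093,0.093,0.093,0.093,0.093,0.093,0.093,0.093,0.093,0.093,0.093,0.093],"translation":[[0.53,0.06,0.02],[0.53,0.06,0.02],[0.53,0.06,0.02],[0.53,0.06,0.02],[0.53,0.06,0.02],[0.53,0.06,0.02],[0.53,0.06,0.02],[0.53,0.06,0.02],[0.53,0.06,0.02],[0.53,0.06,0.02],[0.53,0.06,0.02],[0.53,0.06,0.02]],"delta_rot":[[0,0,-23],[0,0,-23],[0,0,-23],[0,0,-23],[0,0,-23],[0,0,-23],[0,0,-23],[0,0,-23],[0,0,-23],[0,0,-23],[0,0,-23],[0,0,-23]]}'; 
python3 -m creep '{"jaw":[0.093,0.093,0.093],"translation":[[0,0,0],[0,0,0],[0,0,0]],"delta_rot":[[0,0,0],[0,0,0],[0,0,0]]}'
python3 - <<'E'
from h import *
o=ctrl.get_obs();M=R.from_rotvec(o["orientation"]).as_matrix();print(o["time_s"],o["q"],M)
print("to cover tool",goto(o,(.546,.218),.075))
cv2.imwrite("pics/w1.png",ctrl.capture("wrist"))
p=cam("wrist",o);print(proj(p,[.547,.2165,.03]),proj(p,[.546,.218,.102]),proj(p,[.4366,.3767,.012]))
E
```

```text
time_s: 2.15
position: [0.5304, 0.1676, 0.3019]
orientation: [1.606, 2.7, -0.0]
wrist_force: [0.5, 0.3, -0.2]
gripper_width: 1.001
grasp_force: 0.0
time_s: 2.4
position: [0.5306, 0.1655, 0.3016]
orientation: [-1.605, -2.7, 0.002]
wrist_force: [0.6, 1.1, -0.3]
gripper_width: 0.999
grasp_force: 0.0
2.4 [ 0.0773  0.3781 -0.6553  1.8731  0.2742  0.9822 -0.1999] [[-0.4779  0.8784 -0.0008]
 [ 0.8784  0.4779 -0.0008]
 [-0.0003 -0.0011 -1.    ]]
to cover tool [0.0389 0.0389 0.2266]
[311.0035 149.0206] [317.1539 152.7189] [295.4836 -26.3054]
```

View pics/w1.png

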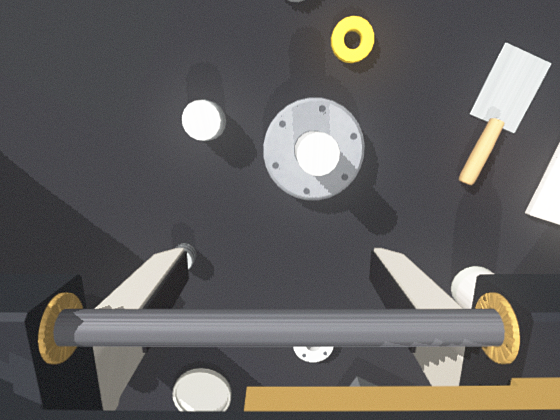

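The wrist view shows the plinth at about (313,148) with the cover top at (318,152), both within 2 px of prediction. I'll measure both finely here.

```bash
cat >> h.py <<'E'
def meas(n,im,p,X,z,r,thr=None,sel=None):
    """circle around the predicted place X at height z; r window px; thr None=Otsu"""
    u,v=proj(p,[*X,z]).round().astype(int);g=im.max(2);m=np.zeros_like(g)
    y0,y1,x0,x1=max(v-r,0),v+r,max(u-r,0),u+r
    w=g[y0:y1,x0:x1];t=thr or cv2.threshold(w,0,255,cv2.THRESH_OTSU)[0]
    m[y0:y1,x0:x1]=(w>t)*np.uint8(255)
    c,a,b=circ(p,m,z);print(n,t,c,a,b);return c
E
python3 - <<'E'
from h import *
o=ctrl.get_obs();im=ctrl.capture("wrist");p=cam("wrist",o)
meas("plinth",im,p,(.547,.2165),.03,62,110);c=meas("cover",im,p,(.546,.218),.102,30,215)
pl=im.max(2)[:,]; print(pl[152,280:370:4])
print(goto(o,c,.075))
E
```

```text
plinth 110 [0.5499 0.2167] 121.7920913696289 122.17711639404297
cover 215 [0.5424 0.2184] 57.29335021972656 68.75752258300781
[217 219 219 223 218 254 254 254 254 254 254 254 254 254 253 170 223 218
 220 216 221  88  75]
[0.042  0.036  0.2266]
```

```bash
python3 -m creep '{"jaw":[0.093,0.093,0.093,0.093,0.093,0.093],"translation":[[0.042,0.038,0.05],[0.042,0.038,0.1],[0.042,0.038,0.1],[0.042,0.038,0.1],[0.042,0.038,0.1],[0.042,0.038,0.1]],"delta_rot":[[0,0,0],[0,0,0],[0,0,0],[0,0,0],[0,0,0],[0,0,0]]}'
python3 - <<'E'
from h import *
o=ctrl.get_obs();im=ctrl.capture("wrist");p=cam("wrist",o)
meas("plinth",im,p,(.549,.2165),.03,100,110);c=meas("cover",im,p,(.546,.218),.102,60,240)
print(goto(o,c,.075))
cv2.imwrite("pics/w2.png",im)
E
```

```text
time_s: 3.0
position: [0.5449, 0.2197, 0.2033]
orientation: [1.608, 2.698, 0.0]
wrist_force: [0.2, -0.6, 0.9]
gripper_width: 1.001
grasp_force: 0.0
plinth 110 [0.5501 0.2173] 121.29971313476562 122.12826538085938
cover 240 [0.5472 0.2174] 41.954620361328125 42.80941390991211
[-0.0031  0.0009  0.1283]
```

View pics/w2.png

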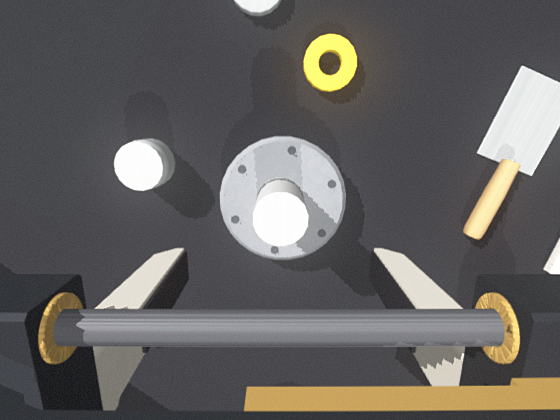

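Cover top is at (280,218) and the plinth at (283,197), nicely centred between the fingers. Descend, grip and lift.

```bash
python3 -m creep '{"jaw":[0.093,0.093,0.093,0.093,0.093,0.093,0.042,0.042,0.042,0.042,0.042,0.042],"translation":[[-0.003,0.001,0.04],[-0.003,0.001,0.08],[-0.003,0.001,0.11],[-0.003,0.001,0.128],[-0.003,0.001,0.128],[-0.003,0.001,0.128],[-0.003,0.001,0.128],[-0.003,0.001,0.128],[-0.003,0.001,0.128],[-0.003,0.001,0.128],[-0.003,0.001,0.128],[-0.003,0.001,0.128]],"delta_rot":[[0,0,0],[0,0,0],[0,0,0],[0,0,0],[0,0,0],[0,0,0],[0,0,0],[0,0,0],[0,0,0],[0,0,0],[0,0,0],[0,0,0]]}' 25
python3 - <<'E'
from h import *
o=ctrl.get_obs();print(o["position"],o["gripper_width"],o["grasp_force"])
E
```

```text
time_s: 4.05
position: [0.5466, 0.2188, 0.0744]
orientation: [1.606, 2.7, 0.001]
wrist_force: [-0.8, 0.1, -0.3]
gripper_width: 0.619
grasp_force: 0.0
[0.5466 0.2188 0.0744] 0.6186219861272063 0.0
```

Let the fingers finish, lift straight, and stop to look.

```bash
Z='[0,0,0]'; python3 -m creep '{"jaw":[0.04,0.04,0.04,0.04,0.04,0.04,0.04,0.04],"translation":[[0,0,0],[0,0,0],[0,0,0],[0,0,0],[0,0,0],[0,0,0],[0,0,0],[0,0,0]],"delta_rot":[[0,0,0],[0,0,0],[0,0,0],[0,0,0],[0,0,0],[0,0,0],[0,0,0],[0,0,0]]}'
python3 -m creep '{"jaw":[0.04,0.04,0.04,0.04,0.04,0.04,0.04,0.04],"translation":[[0,0,-0.01],[0,0,-0.03],[0,0,-0.05],[0,0,-0.07],[0,0,-0.085],[0,0,-0.085],[0,0,-0.085],[0,0,-0.085]],"delta_rot":[[0,0,0],[0,0,0],[0,0,0],[0,0,0],[0,0,0],[0,0,0],[0,0,0],[0,0,0]]}'
python3 - <<'E'
from h import *
o=ctrl.get_obs();im=ctrl.capture("top");p=cam("top")
meas("dish",im,p,(.588,-.191),.01,26)
im=ctrl.capture("scene");cv2.imwrite("pics/s1.png",im)
print(goto(o,(.588,-.191),.165))
E
```

```text
time_s: 4.72
position: [0.5465, 0.2188, 0.074]
orientation: [1.606, 2.7, 0.0]
wrist_force: [-0.2, 0.8, 1.3]
gripper_width: 0.477
grasp_force: 25.0
time_s: 5.38
position: [0.5461, 0.2183, 0.1585]
orientation: [-1.606, -2.7, 0.001]
wrist_force: [0.5, 0.1, -0.8]
gripper_width: 0.478
grasp_force: 25.0
dish 176.0 [ 0.5518 -0.1971] 71.3836441040039 135.69284057617188
[-0.3797 -0.1585 -0.0063]
```

View pics/s1.png

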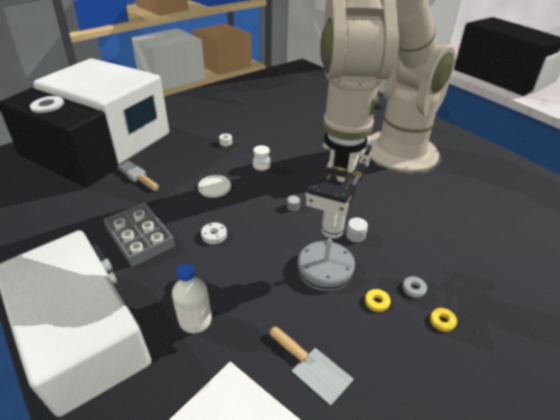

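The cover is held upright at (333,220), and the post shows clear below it at (328,245). Carry it over the dish.

```bash
python3 -m creep '{"jaw":[0.04,0.04,0.04,0.04,0.04,0.04,0.04,0.04,0.04,0.04,0.04,0.04],"translation":[[-0.02,-0.008,0],[-0.055,-0.023,0],[-0.09,-0.038,0],[-0.125,-0.053,0],[-0.16,-0.067,0],[-0.195,-0.082,0],[-0.23,-0.096,0],[-0.265,-0.11,0],[-0.3,-0.125,0],[-0.335,-0.14,0],[-0.365,-0.152,0],[-0.38,-0.158,0]],"delta_rot":[[0,0,0],[0,0,0],[0,0,0],[0,0,0],[0,0,0],[0,0,0],[0,0,0],[0,0,0],[0,0,0],[0,0,0],[0,0,0],[0,0,0]]}'
python3 -m creep '{"jaw":[0.04,0.04,0.04,0.04],"translation":[[0,0,0],[0,0,0],[0,0,0],[0,0,0]],"delta_rot":[[0,0,0],[0,0,0],[0,0,0],[0,0,0]]}'
python3 - <<'E'
from h import *
o=ctrl.get_obs();im=ctrl.capture("wrist");p=cam("wrist",o);print(goto(o,(.588,-.191),.0494))
cv2.imwrite("pics/w3.png",im); print(proj(p,[.588,-.191,.01]))
E
```

```text
time_s: 6.48
position: [0.5882, -0.196, 0.1575]
orientation: [-1.612, -2.695, 0.004]
wrist_force: [-0.1, -0.1, -1.1]
gripper_width: 0.478
grasp_force: 25.0
time_s: 6.82
position: [0.589, -0.1887, 0.1588]
orientation: [-1.602, -2.701, -0.001]
wrist_force: [-0.1, -0.1, -0.8]
gripper_width: 0.477
grasp_force: 25.0
[-0.0017 -0.002   0.1094]
[276.4499 203.2842]
```

View pics/w3.png

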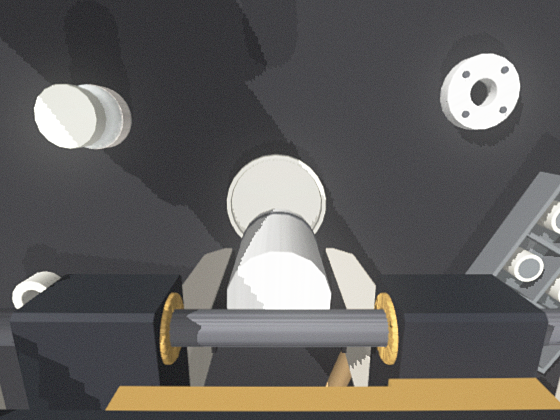

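The dish is at (276,203), exactly as predicted, with the cover centred over it. The jar is at (68,115). Lower the cover and release.

```bash
python3 -m creep '{"jaw":[0.04,0.04,0.04,0.04,0.04,0.04,0.04,0.04,0.04,0.04],"translation":[[-0.001,-0.002,0.02],[-0.001,-0.002,0.045],[-0.001,-0.002,0.07],[-0.001,-0.002,0.088],[-0.001,-0.002,0.098],[-0.001,-0.002,0.104],[-0.001,-0.002,0.107],[-0.001,-0.002,0.109],[-0.001,-0.002,0.1095],[-0.001,-0.002,0.1095]],"delta_rot":[[0,0,0],[0,0,0],[0,0,0],[0,0,0],[0,0,0],[0,0,0],[0,0,0],[0,0,0],[0,0,0],[0,0,0]]}'
python3 -m creep '{"jaw":[0.04,0.05,0.06,0.07,0.08,0.09,0.09,0.09,0.09,0.09,0.09,0.09],"translation":[[0,0,0],[0,0,0],[0,0,0],[0,0,0],[0,0,0],[0,0,0],[0,0,0],[0,0,0],[0,0,-0.02],[0,0,-0.05],[0,0,-0.09],[0,0,-0.12]],"delta_rot":[[0,0,0],[0,0,0],[0,0,0],[0,0,0],[0,0,0],[0,0,0],[0,0,0],[0,0,0],[0,0,0],[0,0,0],[0,0,0],[0,0,0]]}'
python3 - <<'E'
from h import *
o=ctrl.get_obs();im=ctrl.capture("wrist");p=cam("wrist",o)
meas("cover",im,p,(.588,-.191),.077,60,235);print(proj(p,[.588,-.191,.077]));cv2.imwrite("pics/w4.png",im)
c=(.6895,-.0246);m=meas("flange",im,p,c,.016,60)
print(goto(o,m,.15))
E
```

```text
time_s: 7.7
position: [0.5882, -0.1924, 0.0503]
orientation: [1.605, 2.699, 0.0]
wrist_force: [-0.2, 0.1, -0.4]
gripper_width: 0.471
grasp_force: 25.0
time_s: 8.7
position: [0.5879, -0.1921, 0.1716]
orientation: [-1.605, -2.7, -0.001]
wrist_force: [0.6, 0.5, 1.0]
gripper_width: 0.968
grasp_force: 0.0
cover 235 [ 0.5903 -0.181 ] 45.86846160888672 65.61553192138672
[279.3618 216.3385]
flange 169.0 [ 0.6889 -0.0276] 58.406288146972656 64.42674255371094
[0.0962 0.1673 0.0217]
```

```bash
python3 -m creep '{"jaw":[0.093,0.093,0.093,0.093,0.093,0.093,0.093,0.093,0.093],"translation":[[0.02,0.035,-0.01],[0.04,0.07,-0.01],[0.06,0.105,-0.01],[0.08,0.14,-0.01],[0.096,0.167,-0.01],[0.096,0.167,0],[0.096,0.167,0],[0.096,0.167,0],[0.096,0.167,0]],"delta_rot":[[0,0,0],[0,0,0],[0,0,0],[0,0,0],[0,0,0],[0,0,0],[0,0,0],[0,0,0],[0,0,0]]}'
python3 - <<'E'
from h import *
o=ctrl.get_obs();im=ctrl.capture("wrist");p=cam("wrist",o)
c=(.6895,-.0266);m=meas("flange",im,p,c,.016,75)
print(goto(o,m,.0105))
s=ctrl.capture("scene");u,v=206,175;a=cv2.resize(s[v-50:v+50,u-65:u+65],(780,600))
cv2.imwrite("pics/m5.png",np.vstack([cv2.resize(a,(400,300)),cv2.resize(im,(400,300))]))
E
```

```text
time_s: 9.5
position: [0.6881, -0.0301, 0.1692]
orientation: [-1.608, -2.699, 0.002]
wrist_force: [-0.3, -0.1, 0.2]
gripper_width: 1.0
grasp_force: 0.0
flange 171.0 [ 0.6911 -0.0255] 58.17554473876953 60.35858154296875
[0.0026 0.0051 0.1587]
```

View pics/m5.png

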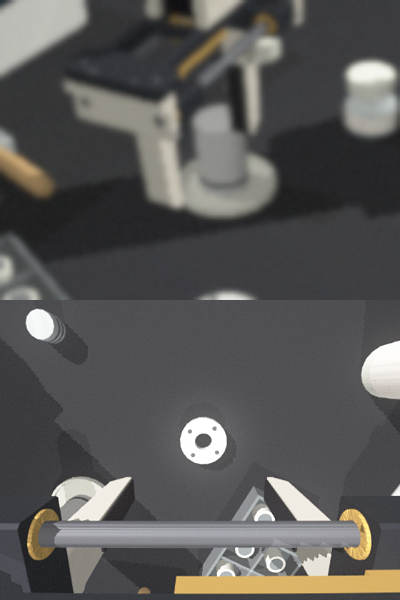

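The cover stands upright in the dish (upper crop). The flange is centred between the fingers (lower picture, 203,440). Descend and grip.

```bash
python3 -m creep '{"jaw":[0.085,0.085,0.085,0.085,0.085,0.085,0.085,0.085,0.085,0.075,0.065,0.05],"translation":[[0.003,0.005,0.03],[0.003,0.005,0.07],[0.003,0.005,0.11],[0.003,0.005,0.14],[0.003,0.005,0.152],[0.003,0.005,0.158],[0.003,0.005,0.158],[0.003,0.005,0.158],[0.003,0.005,0.158],[0.003,0.005,0.158],[0.003,0.005,0.158],[0.003,0.005,0.158]],"delta_rot":[[0,0,0],[0,0,0],[0,0,0],[0,0,0],[0,0,0],[0,0,0],[0,0,0],[0,0,0],[0,0,0],[0,0,0],[0,0,0],[0,0,0]]}' 30
python3 -m creep '{"jaw":[0.05,0.05,0.05,0.05,0.05,0.05,0.05],"translation":[[0,0,0],[0,0,0],[0,0,0],[0,0,0],[0,0,0],[0,0,0],[0,0,0]],"delta_rot":[[0,0,0],[0,0,0],[0,0,0],[0,0,0],[0,0,0],[0,0,0],[0,0,0]]}'
```

```text
time_s: 10.6
position: [0.6921, -0.0234, 0.0125]
orientation: [1.605, 2.699, 0.001]
wrist_force: [0.5, -0.6, -0.2]
gripper_width: 0.748
grasp_force: 0.0
time_s: 11.18
position: [0.6917, -0.0234, 0.0119]
orientation: [1.606, 2.7, -0.0]
wrist_force: [-1.3, -1.2, 6.3]
gripper_width: 0.639
grasp_force: 30.0
```

```bash
python3 -m creep '{"jaw":[0.05,0.05,0.05,0.05,0.05,0.05,0.05],"translation":[[0,0,-0.01],[0,0,-0.03],[0,0,-0.06],[0,0,-0.09],[0,0,-0.11],[0,0,-0.12],[0,0,-0.12]],"delta_rot":[[0,0,0],[0,0,0],[0,0,0],[0,0,0],[0,0,0],[0,0,0],[0,0,0]]}'
python3 - <<'E'
from h import *
o=ctrl.get_obs();print(o["position"],o["gripper_width"],goto(o,(.55,.2172),.13))
E
```

```text
time_s: 11.77
position: [0.6927, -0.0232, 0.1341]
orientation: [1.605, 2.697, 0.003]
wrist_force: [0.6, 0.3, -1.1]
gripper_width: 0.641
grasp_force: 30.0
[ 0.6927 -0.0232  0.1341] 0.6406310465955515 [ 0.2794 -0.0107  0.0036]
```

```bash
python3 -m creep '{"jaw":[0.05,0.05,0.05,0.05,0.05,0.05,0.05,0.05,0.05,0.05,0.05,0.05],"translation":[[0.02,-0.001,0],[0.05,-0.002,0],[0.085,-0.003,0],[0.12,-0.005,0],[0.155,-0.006,0],[0.19,-0.008,0],[0.225,-0.009,0],[0.255,-0.01,0],[0.272,-0.011,0],[0.28,-0.011,0],[0.28,-0.011,0],[0.28,-0.011,0]],"delta_rot":[[0,0,0],[0,0,0],[0,0,0],[0,0,0],[0,0,0],[0,0,0],[0,0,0],[0,0,0],[0,0,0],[0,0,0],[0,0,0],[0,0,0]]}'
python3 - <<'E'
from h import *
o=ctrl.get_obs();im=ctrl.capture("wrist");p=cam("wrist",o)
meas("plinth?",im,p,(.55,.2172),.03,110,110)
print(o["position"],goto(o,(.55,.2172),.0415))
cv2.imwrite("pics/w6.png",im)
E
```

```text
time_s: 12.77
position: [0.5484, 0.2164, 0.1306]
orientation: [-1.606, -2.7, 0.002]
wrist_force: [0.0, -0.0, -2.0]
gripper_width: 0.639
grasp_force: 30.0
plinth? 110 [0.5593 0.199 ] 151.4254608154297 164.06715393066406
[0.5484 0.2164 0.1306] [-0.      0.0019  0.0891]
```

View pics/w6.png

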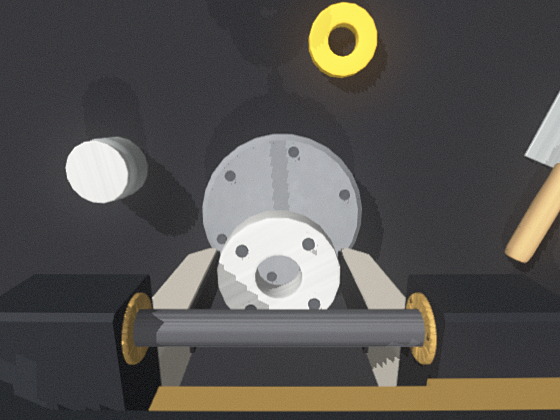

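The view shows the held flange at about (279,265), level, over the plinth (centre column 282), with its hole at (280,275). I'll check the flange and plinth arcs numerically.

```bash
python3 - <<'E'
from h import *
o=ctrl.get_obs();im=cv2.imread("pics/w6.png");p=cam("wrist",o);g=im.max(2)
# plinth top arc: top edge pixels per column; circle at z=.03
P=[]
for u in range(212,352,4):
    col=g[100:230,u]; i=np.argmax(col>110); P.append(ray(p,(u,100+i-.5),.03))
P=np.array(P);A=np.c_[2*P,np.ones(len(P))];s=np.linalg.lstsq(A,(P**2).sum(1),rcond=None)[0]
print("plinth",s[:2],np.sqrt(s[2]+s[:2]@s[:2]))
# flange hole: dark-ish contour inside flange
m=np.zeros_like(g);m[245:305,245:312]=(g[245:305,245:312]<215)*np.uint8(255)
cs,_=cv2.findContours(m,cv2.RETR_EXTERNAL,cv2.CHAIN_APPROX_NONE);
for c in cs:
    if len(c)>40: e=cv2.fitEllipse(c);print(e,ray(p,e[0],.134),ray(p,e[0],.127))
P=[]
for u in range(232,330,4):
    col=g[150:300,u]; i=np.argmax(col>238); P.append(ray(p,(u,150+i-.5),.135))
P=np.array(P);A=np.c_[2*P,np.ones(len(P))];s=np.linalg.lstsq(A,(P**2).sum(1),rcond=None)[0]
print("flange",s[:2],np.sqrt(s[2]+s[:2]@s[:2]),proj(p,[.55,.2172,.092]))
E
```

```text
plinth [0.5501 0.2177] 0.0600078574313564
((251.8954620361328, 297.9027099609375), (14.049408912658691, 26.540639877319336), 126.09600830078125) [0.544  0.1975] [0.5453 0.1938]
((277.7568359375, 275.92041015625), (41.95603942871094, 46.507728576660156), 81.27973937988281) [0.5496 0.2138] [0.5511 0.2109]
flange [0.5494 0.2138] 0.02894894100125937 [281.4381 241.241 ]
```

```bash
python3 -m creep '{"jaw":[0.05,0.05,0.05,0.05,0.05,0.05,0.05,0.05,0.05,0.05,0.05,0.05],"translation":[[0.0025,0.002,0],[0.0025,0.002,0.005],[0.0025,0.002,0.015],[0.0025,0.002,0.025],[0.0025,0.002,0.035],[0.0025,0.002,0.045],[0.0025,0.002,0.055],[0.0025,0.002,0.065],[0.0025,0.002,0.075],[0.0025,0.002,0.082],[0.0025,0.002,0.085],[0.0025,0.002,0.085]],"delta_rot":[[0,0,0],[0,0,0],[0,0,0],[0,0,0],[0,0,0],[0,0,0],[0,0,0],[0,0,0],[0,0,0],[0,0,0],[0,0,0],[0,0,0]]}'
python3 -m creep '{"jaw":[0.05,0.05],"translation":[[0,0,0.002],[0,0,0.003]],"delta_rot":[[0,0,0],[0,0,0]]}'
python3 -m creep '{"jaw":[0.05,0.05],"translation":[[0,0,0.001],[0,0,0.001]],"delta_rot":[[0,0,0],[0,0,0]]}'
```

```text
time_s: 13.82
position: [0.5485, 0.2206, 0.0457]
orientation: [-1.605, -2.7, 0.001]
wrist_force: [0.3, 0.1, -0.2]
gripper_width: 0.638
grasp_force: 30.0
time_s: 13.98
position: [0.5491, 0.2208, 0.0438]
orientation: [1.606, 2.7, 0.001]
wrist_force: [-0.1, -0.0, -1.7]
gripper_width: 0.642
grasp_force: 30.0
time_s: 14.15
position: [0.549, 0.2206, 0.0427]
orientation: [1.606, 2.7, 0.0]
wrist_force: [0.6, 0.5, -1.0]
gripper_width: 0.64
grasp_force: 30.0
```

```bash
python3 -m creep '{"jaw":[0.05,0.05,0.05],"translation":[[0,0,0.001],[0,0,0.001],[0,0,0.001]],"delta_rot":[[0,0,0],[0,0,0],[0,0,0]]}'
python3 -m creep '{"jaw":[0.065,0.07,0.075,0.08,0.085,0.085,0.085,0.085,0.085,0.085,0.085,0.085],"translation":[[0,0,0],[0,0,0],[0,0,0],[0,0,0],[0,0,0],[0,0,0],[0,0,-0.03],[0,0,-0.07],[0,0,-0.11],[0,0,-0.13],[0,0,-0.13],[0,0,-0.13]],"delta_rot":[[0,0,0],[0,0,0],[0,0,0],[0,0,0],[0,0,0],[0,0,0],[0,0,0],[0,0,0],[0,0,0],[0,0,0],[0,0,0],[0,0,0]]}'
python3 - <<'E'
from h import *
o=ctrl.get_obs();im=ctrl.capture("wrist");p=cam("wrist",o);cv2.imwrite("pics/w7.png",im)
print(o["position"],proj(p,[.55,.2174,.046]),proj(p,[.55,.2174,.092]),goto(o,(.43,-.376),.2))
meas("flange",im,p,(.55,.2174),.046,75,238);meas("plinth",im,p,(.55,.2174),.03,105,110)
E
```

```text
time_s: 14.4
position: [0.5491, 0.2207, 0.0419]
orientation: [1.606, 2.7, 0.001]
wrist_force: [-1.2, -0.8, 3.7]
gripper_width: 0.639
grasp_force: 30.0
time_s: 15.4
position: [0.5495, 0.2205, 0.1726]
orientation: [1.606, 2.698, 0.003]
wrist_force: [-0.5, 0.5, -0.1]
gripper_width: 0.912
grasp_force: 0.0
[0.5495 0.2205 0.1726] [277.0246 210.6498] [276.8655 226.6664] [-0.4674 -0.3894 -0.028 ]
flange 238 [0.5493 0.2189] 54.909324645996094 56.17313766479492
plinth 110 [0.5502 0.2174] 121.28256225585938 121.89961242675781
```

View pics/w7.png

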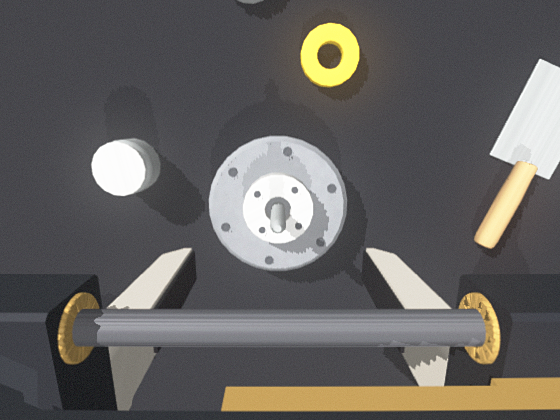

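The flange sits flat and concentric on the plinth, at (278,210) with the post through it, 1.8 mm off axis. Next is the sleeve.

```bash
python3 -m creep '{"jaw":[0.085,0.085,0.085,0.085,0.085,0.085,0.085,0.085,0.085,0.085,0.085,0.085],"translation":[[-0.03,-0.025,-0.03],[-0.06,-0.05,-0.03],[-0.09,-0.075,-0.03],[-0.12,-0.1,-0.03],[-0.15,-0.125,-0.03],[-0.18,-0.15,-0.03],[-0.21,-0.175,-0.03],[-0.24,-0.2,-0.03],[-0.27,-0.225,-0.03],[-0.3,-0.25,-0.03],[-0.33,-0.275,-0.03],[-0.36,-0.3,-0.03]],"delta_rot":[[0,0,0],[0,0,0],[0,0,0],[0,0,0],[0,0,0],[0,0,0],[0,0,0],[0,0,0],[0,0,0],[0,0,0],[0,0,0],[0,0,0]]}'
python3 -m creep '{"jaw":[0.075,0.075,0.075,0.075,0.075,0.075,0.075,0.075],"translation":[[-0.03,-0.025,0],[-0.06,-0.05,0],[-0.09,-0.075,0],[-0.107,-0.089,0.01],[-0.107,-0.089,0.03],[-0.107,-0.089,0.03],[-0.107,-0.089,0.03],[-0.107,-0.089,0.03]],"delta_rot":[[0,0,0],[0,0,0],[0,0,0],[0,0,0],[0,0,0],[0,0,0],[0,0,0],[0,0,0]]}'
python3 - <<'E'
from h import *
o=ctrl.get_obs();im=ctrl.capture("wrist");p=cam("wrist",o);cv2.imwrite("pics/w8.png",im)
print(o["position"],o["q"],proj(p,[.43,-.376,.024]))
m=meas("sleeve",im,p,(.43,-.376),.024,50);print(goto(o,m,.012))
m=meas("sleeve",im,p,(.43,-.376),.024,50,200);print(goto(o,m,.012))
t=ctrl.capture("top");pt=cam("top")
meas("cover",t,pt,(.588,-.192),.077,12,200)
E
```

```text
time_s: 16.45
position: [0.4556, -0.2405, 0.1999]
orientation: [-1.604, -2.698, 0.0]
wrist_force: [0.7, -0.4, 0.8]
gripper_width: 0.914
grasp_force: 0.0
time_s: 17.12
position: [0.4303, -0.3741, 0.1712]
orientation: [-1.603, -2.7, -0.001]
wrist_force: [0.1, 0.4, -0.5]
gripper_width: 0.81
grasp_force: 0.0
[ 0.4303 -0.3741  0.1712] [ 1.0152  0.5423 -0.576   1.9852  0.4301  0.7373  0.6793] [277.3252 203.6843]
sleeve 169.0 [ 0.4302 -0.3775] 38.364990234375 42.70671081542969
[-0.0032 -0.0017  0.1592]
sleeve 200 [ 0.4301 -0.3776] 38.04344177246094 42.213130950927734
[-0.0033 -0.0018  0.1592]
cover 200 [ 0.591 -0.189] 29.689502716064453 43.70729064941406
```

View pics/w8.png

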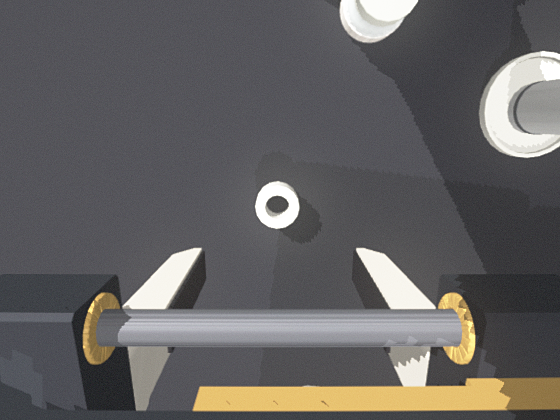

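Sleeve at (277,205), upright with the hole visible, nothing near the fingers. Descend and grip.

```bash
python3 -m creep '{"jaw":[0.075,0.075,0.075,0.075,0.075,0.075,0.075,0.075,0.065,0.055,0.045,0.035],"translation":[[-0.0045,-0.002,0.03],[-0.0045,-0.002,0.07],[-0.0045,-0.002,0.11],[-0.0045,-0.002,0.14],[-0.0045,-0.002,0.152],[-0.0045,-0.002,0.157],[-0.0045,-0.002,0.157],[-0.0045,-0.002,0.157],[-0.0045,-0.002,0.157],[-0.0045,-0.002,0.157],[-0.0045,-0.002,0.157],[-0.0045,-0.002,0.157]],"delta_rot":[[0,0,0],[0,0,0],[0,0,0],[0,0,0],[0,0,0],[0,0,0],[0,0,0],[0,0,0],[0,0,0],[0,0,0],[0,0,0],[0,0,0]]}' 25
python3 -m creep '{"jaw":[0.03,0.03,0.03,0.03,0.03,0.03,0.03],"translation":[[0,0,0],[0,0,0],[0,0,0],[0,0,0],[0,0,0],[0,0,0],[0,0,0]],"delta_rot":[[0,0,0],[0,0,0],[0,0,0],[0,0,0],[0,0,0],[0,0,0],[0,0,0]]}'
python3 -m creep '{"jaw":[0.03,0.03,0.03,0.03,0.03,0.03,0.03],"translation":[[0,0,-0.01],[0,0,-0.03],[0,0,-0.06],[0,0,-0.09],[0,0,-0.12],[0,0,-0.135],[0,0,-0.135]],"delta_rot":[[0,0,0],[0,0,0],[0,0,0],[0,0,0],[0,0,0],[0,0,0],[0,0,0]]}'
python3 - <<'E'
from h import *
o=ctrl.get_obs();print(o["position"],o["gripper_width"],goto(o,(.55,.2174),.15))
E
```

```text
time_s: 18.22
position: [0.4306, -0.3808, 0.0154]
orientation: [1.606, 2.699, -0.0]
wrist_force: [0.2, -0.1, -0.2]
gripper_width: 0.57
grasp_force: 0.0
time_s: 18.8
position: [0.4305, -0.3805, 0.0148]
orientation: [1.606, 2.7, -0.0]
wrist_force: [-0.4, 0.6, 5.6]
gripper_width: 0.419
grasp_force: 24.9
time_s: 19.38
position: [0.4315, -0.3811, 0.1533]
orientation: [1.604, 2.696, -0.001]
wrist_force: [0.1, -0.7, -0.6]
gripper_width: 0.419
grasp_force: 24.9
[ 0.4315 -0.3811  0.1533] 0.4190455489811794 [0.4695 0.3897 0.0018]
```

```bash
python3 -m creep '{"jaw":[0.03,0.03,0.03,0.03,0.03,0.03,0.03,0.03,0.03,0.03,0.03,0.03],"translation":[[0.015,0.012,0],[0.04,0.033,0],[0.07,0.058,0],[0.1,0.083,0],[0.13,0.108,0],[0.16,0.133,0],[0.19,0.158,0],[0.22,0.183,0],[0.25,0.208,0],[0.28,0.233,0],[0.31,0.258,0],[0.34,0.283,0]],"delta_rot":[[0,0,0],[0,0,0],[0,0,0],[0,0,0],[0,0,0],[0,0,0],[0,0,0],[0,0,0],[0,0,0],[0,0,0],[0,0,0],[0,0,0]]}'
python3 -m creep '{"jaw":[0.03,0.03,0.03,0.03,0.03,0.03,0.03,0.03,0.03,0.03],"translation":[[0.03,0.025,0],[0.06,0.05,0],[0.09,0.075,0],[0.115,0.095,0],[0.126,0.104,0],[0.13,0.107,0.005],[0.13,0.107,0.01],[0.13,0.107,0.01],[0.13,0.107,0.01],[0.13,0.107,0.01]],"delta_rot":[[0,0,0],[0,0,0],[0,0,0],[0,0,0],[0,0,0],[0,0,0],[0,0,0],[0,0,0],[0,0,0],[0,0,0]]}'
cat >> h.py <<'E'
def arc(im,p,z,us,v0,v1,thr,chan=None):
    """circle through first bright pixels going down each column"""
    g=im.max(2);P=[]
    for u in us:
        col=g[v0:v1,u]
        if (col>thr).any(): P.append(ray(p,(u,v0+np.argmax(col>thr)-.5),z))
    P=np.array(P);
    for _ in range(3):
        s=np.linalg.lstsq(np.c_[2*P,np.ones(len(P))],(P**2).sum(1),rcond=None)[0];r=np.sqrt(s[2]+s[:2]@s[:2])
        e=abs(np.hypot(*(P-s[:2]).T)-r);P=P[e<=2.5*np.median(e)+2e-4]
    print("arc",s[:2],r,len(P));return s[:2]
E
python3 - <<'E'
from h import *
o=ctrl.get_obs();im=ctrl.capture("wrist");p=cam("wrist",o);cv2.imwrite("pics/w9.png",im)
print(o["position"],proj(p,[.55,.2174,.092]),proj(p,[*o["position"][:2],o["position"][2]+.0092]))
arc(im,p,.03,range(212,352,4),80,230,110)
E
```

```text
time_s: 20.38
position: [0.5161, 0.0553, 0.1488]
orientation: [-1.605, -2.699, 0.002]
wrist_force: [0.2, -0.6, -0.5]
gripper_width: 0.418
grasp_force: 24.9
time_s: 21.22
position: [0.5486, 0.2166, 0.1392]
orientation: [1.609, 2.698, -0.002]
wrist_force: [0.3, 0.2, -0.6]
gripper_width: 0.421
grasp_force: 24.9
[0.5486 0.2166 0.1392] [281.2111 237.7325] [278.4537 277.2387]
arc [0.5496 0.2184] 0.060066564774531817 35
```

View pics/w9.png

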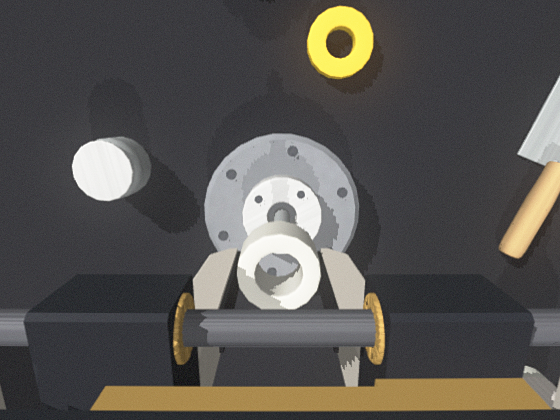

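The sleeve is held upright, its top face about (279,272), over the flange and post at (282,213).

```bash
python3 - <<'E'
from h import *
o=ctrl.get_obs();im=cv2.imread("pics/w9.png");p=cam("wrist",o)
print(im.max(2)[220:262:2,279])
for t in (225,232,240): s=arc(im,p,.1484,range(246,314,3),228,290,t)
d=np.array([.550,.2176])-s;print(goto(o,o["position"][:2]+d,o["position"][2]))
E
```

```text
[185 203 200 202 201 199 198 237 252 250 248 249 247 247 247 245 246 154
 137 170 186]
arc [0.5307 0.2522] 0.020087731996461525 21
arc [0.535  0.2434] 0.012846460925291877 23
arc [0.5355 0.2414] 0.011879819310693937 23
[-0.0279  0.0014  0.    ]
```

```bash
python3 - <<'E'
from h import *
o=ctrl.get_obs();im=cv2.imread("pics/w9.png");p=cam("wrist",o);g=im.max(2)
P=[]
for u in range(250,310,3):
    v=251
    while g[v,u]>225:v-=1
    P.append(ray(p,(u,v+.5),.1484))
P=np.array(P);s=np.linalg.lstsq(np.c_[2*P,np.ones(len(P))],(P**2).sum(1),rcond=None)[0];print(s[:2],np.sqrt(s[2]+s[:2]@s[:2]))
from scipy.optimize import least_squares
f=least_squares(lambda c:np.hypot(*(P-c).T)-.02,s[:2],loss="soft_l1",f_scale=5e-4).x;print(f)
d=np.array([.550,.2177])-f;print(goto(o,o["position"][:2]+d,o["position"][2]))
E
```

```text
[0.5476 0.217 ] 0.020389052911134013
[0.5475 0.2174]
[-0.0009  0.0024 -0.    ]
```

```bash
python3 -m creep '{"jaw":[0.03,0.03,0.03,0.03,0.03,0.03,0.03,0.03,0.03,0.03,0.03,0.03],"translation":[[0,0.002,0],[0,0.002,0.01],[0,0.002,0.02],[0,0.002,0.03],[0,0.002,0.04],[0,0.002,0.05],[0,0.002,0.06],[0,0.002,0.068],[0,0.002,0.072],[0,0.002,0.074],[0,0.002,0.075],[0,0.002,0.075]],"delta_rot":[[0,0,0],[0,0,0],[0,0,0],[0,0,0],[0,0,0],[0,0,0],[0,0,0],[0,0,0],[0,0,0],[0,0,0],[0,0,0],[0,0,0]]}'
python3 -m creep '{"jaw":[0.03,0.03,0.03],"translation":[[0,0,0.001],[0,0,0.002],[0,0,0.002]],"delta_rot":[[0,0,0],[0,0,0],[0,0,0]]}'
python3 -m creep '{"jaw":[0.03,0.03,0.03],"translation":[[0,0,0.001],[0,0,0.001],[0,0,0.001]],"delta_rot":[[0,0,0],[0,0,0],[0,0,0]]}'
```

```text
time_s: 22.27
position: [0.5505, 0.2199, 0.0645]
orientation: [1.606, 2.7, 0.0]
wrist_force: [0.1, -0.1, -0.4]
gripper_width: 0.421
grasp_force: 24.9
time_s: 22.52
position: [0.5506, 0.2198, 0.0627]
orientation: [1.606, 2.7, 0.001]
wrist_force: [-0.1, -0.9, -0.7]
gripper_width: 0.42
grasp_force: 24.9
time_s: 22.77
position: [0.5505, 0.2197, 0.0615]
orientation: [1.606, 2.7, -0.0]
wrist_force: [-0.1, -0.1, -1.5]
gripper_width: 0.419
grasp_force: 24.9
```

```bash
python3 -m creep '{"jaw":[0.03,0.03,0.03],"translation":[[0,0,0.0005],[0,0,0.001],[0,0,0.001]],"delta_rot":[[0,0,0],[0,0,0],[0,0,0]]}'
python3 -m creep '{"jaw":[0.045,0.05,0.055,0.06,0.065,0.07,0.07,0.07,0.07,0.07,0.07,0.07],"translation":[[0,0,0],[0,0,0],[0,0,0],[0,0,0],[0,0,0],[0,0,0],[0,0,-0.03],[0,0,-0.07],[0,0,-0.11],[0,0,-0.12],[0,0,-0.12],[0,0,-0.12]],"delta_rot":[[0,0,0],[0,0,0],[0,0,0],[0,0,0],[0,0,0],[0,0,0],[0,0,0],[0,0,0],[0,0,0],[0,0,0],[0,0,0],[0,0,0]]}'
python3 - <<'E'
from h import *
o=ctrl.get_obs();im=ctrl.capture("wrist");p=cam("wrist",o);cv2.imwrite("pics/w10.png",im)
u,v=proj(p,[.55,.2176,.07]).astype(int);print(o["position"],u,v,goto(o,(.4366,.3767),.17))
cv2.imwrite("pics/w10c.png",cv2.resize(im[v-75:v+75,u-100:u+100],(600,450)))
E
```

```text
time_s: 23.02
position: [0.5505, 0.2198, 0.0608]
orientation: [1.606, 2.7, 0.0]
wrist_force: [-0.7, -0.9, 3.0]
gripper_width: 0.417
grasp_force: 24.9
time_s: 24.02
position: [0.5507, 0.2194, 0.1808]
orientation: [1.606, 2.699, 0.001]
wrist_force: [-0.4, -0.3, -1.0]
gripper_width: 0.753
grasp_force: 0.0
[0.5507 0.2194 0.1808] 276 213 [ 0.1926 -0.0253  0.0106]
```

View pics/w10c.png

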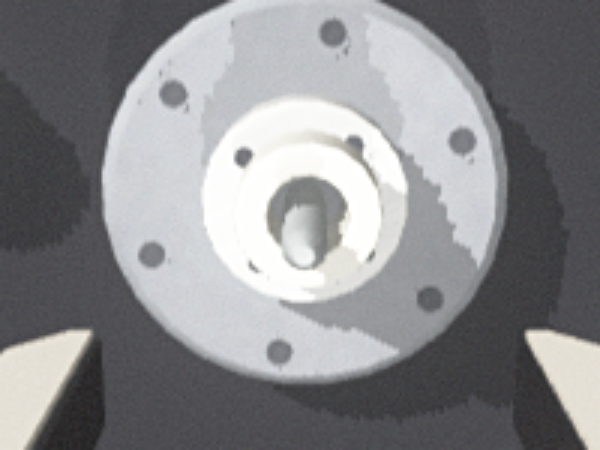

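The sleeve stands home on the flange with the post centred in its hole (crop 308,215). Now the shield.

```bash
python3 -m creep '{"jaw":[0.07,0.07,0.07,0.07,0.07,0.07,0.07,0.07,0.07,0.07],"translation":[[0.03,-0.005,0],[0.065,-0.009,0],[0.1,-0.013,0],[0.135,-0.018,0],[0.17,-0.023,0],[0.193,-0.025,0.01],[0.193,-0.025,0.03],[0.193,-0.025,0.03],[0.193,-0.025,0.03],[0.193,-0.025,0.03]],"delta_rot":[[0,0,0],[0,0,0],[0,0,0],[0,0,0],[0,0,0],[0,0,0],[0,0,0],[0,0,0],[0,0,0],[0,0,0]]}'
python3 - <<'E'
from h import *
o=ctrl.get_obs();im=ctrl.capture("wrist");p=cam("wrist",o);cv2.imwrite("pics/w11.png",im)
print(o["position"],o["q"],proj(p,[.4366,.3767,.012]))
m=meas("shield",im,p,(.4366,.3767),.012,48);print(goto(o,m,.011))
E
```

```text
time_s: 24.9
position: [0.4366, 0.3764, 0.1499]
orientation: [-1.607, -2.699, 0.003]
wrist_force: [0.2, 0.2, 0.0]
gripper_width: 0.754
grasp_force: 0.0
[0.4366 0.3764 0.1499] [-0.4569  0.5673 -0.5141  1.9907  0.427   0.6922 -0.7422] [279.1073 203.6892]
shield 168.0 [0.4369 0.3773] 48.15716552734375 49.55409622192383
[0.0008 0.001  0.1389]
```

View pics/w11.png

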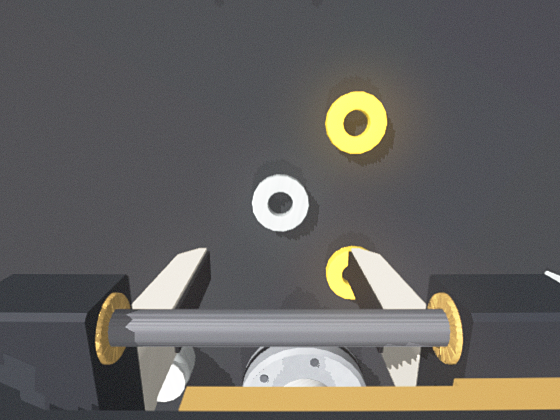

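The steel shield is at (280,203). The yellow rings at (356,122) and (345,272) stay clear of the fingers' landing places. Descend and grip.

```bash
python3 -m creep '{"jaw":[0.07,0.07,0.07,0.07,0.07,0.07,0.07,0.07,0.065,0.055,0.045,0.04],"translation":[[0,0.001,0.03],[0,0.001,0.07],[0,0.001,0.1],[0,0.001,0.122],[0,0.001,0.133],[0,0.001,0.138],[0,0.001,0.138],[0,0.001,0.138],[0,0.001,0.138],[0,0.001,0.138],[0,0.001,0.138],[0,0.001,0.138]],"delta_rot":[[0,0,0],[0,0,0],[0,0,0],[0,0,0],[0,0,0],[0,0,0],[0,0,0],[0,0,0],[0,0,0],[0,0,0],[0,0,0],[0,0,0]]}' 35
python3 -m creep '{"jaw":[0.04,0.04,0.04,0.04,0.04,0.04],"translation":[[0,0,0],[0,0,0],[0,0,0],[0,0,0],[0,0,0],[0,0,0]],"delta_rot":[[0,0,0],[0,0,0],[0,0,0],[0,0,0],[0,0,0],[0,0,0]]}'
python3 -m creep '{"jaw":[0.04,0.04,0.04,0.04,0.04,0.04,0.04],"translation":[[0,0,-0.01],[0,0,-0.03],[0,0,-0.06],[0,0,-0.09],[0,0,-0.12],[0,0,-0.135],[0,0,-0.135]],"delta_rot":[[0,0,0],[0,0,0],[0,0,0],[0,0,0],[0,0,0],[0,0,0],[0,0,0]]}'
python3 - <<'E'
from h import *
o=ctrl.get_obs();print(o["position"],o["gripper_width"],goto(o,(.55,.2185),.14))
E
```

```text
time_s: 25.95
position: [0.4376, 0.378, 0.0132]
orientation: [1.606, 2.7, 0.002]
wrist_force: [-0.2, -0.6, 0.7]
gripper_width: 0.531
grasp_force: 1.6
time_s: 26.45
position: [0.4375, 0.378, 0.0132]
orientation: [1.606, 2.7, 0.001]
wrist_force: [-0.3, -1.3, 6.6]
gripper_width: 0.524
grasp_force: 35.0
time_s: 27.03
position: [0.4382, 0.379, 0.1515]
orientation: [1.606, 2.699, 0.008]
wrist_force: [-0.1, 0.6, -1.6]
gripper_width: 0.521
grasp_force: 35.0
[0.4382 0.379  0.1515] 0.5211853652133199 [-0.1944  0.0216  0.0113]
```

```bash
python3 -m creep '{"jaw":[0.04,0.04,0.04,0.04,0.04,0.04,0.04,0.04,0.04,0.04,0.04,0.04],"translation":[[-0.01,0.001,0],[-0.03,0.003,0],[-0.055,0.006,0],[-0.08,0.009,0],[-0.105,0.012,0],[-0.13,0.015,0],[-0.155,0.017,0],[-0.175,0.019,0],[-0.188,0.021,0],[-0.194,0.022,0.005],[-0.194,0.022,0.01],[-0.194,0.022,0.01]],"delta_rot":[[0,0,0],[0,0,0],[0,0,0],[0,0,0],[0,0,0],[0,0,0],[0,0,0],[0,0,0],[0,0,0],[0,0,0],[0,0,0],[0,0,0]]}'
python3 -m creep '{"jaw":[0.04,0.04,0.04],"translation":[[0,0,0],[0,0,0],[0,0,0]],"delta_rot":[[0,0,0],[0,0,0],[0,0,0]]}'
python3 - <<'E'
from h import *
from scipy.optimize import least_squares
o=ctrl.get_obs();im=ctrl.capture("wrist");p=cam("wrist",o);cv2.imwrite("pics/w12.png",im)
x=o["position"];z=x[2]-.0132+.012;print(x,proj(p,[*x[:2],z]),z)
arc(im,p,.03,range(215,350,4),80,230,110)
g=im.max(2);u,v=proj(p,[*x[:2],z]).astype(int);print(g[v-70:v:2,u],g[v-30,u-60:u+60:3])
E
```

```text
time_s: 28.03
position: [0.548, 0.2182, 0.1359]
orientation: [-1.604, -2.699, 0.002]
wrist_force: [-0.2, -0.4, -0.8]
gripper_width: 0.523
grasp_force: 35.0
time_s: 28.28
position: [0.5486, 0.2192, 0.1377]
orientation: [-1.603, -2.701, -0.001]
wrist_force: [0.0, 0.6, -0.3]
gripper_width: 0.517
grasp_force: 35.0
[0.5486 0.2192 0.1377] [278.5071 268.0885] 0.13648823556219286
arc [0.4992 0.2925] 0.04465908633976273 34
[233 254 251 251 249 249 239 127 123 150 184 185 223 243 236 236 235 235
 237 237 238 238 235 237 234 213 255 253 252 255 156 152 185 214 212] [120 130 129 203 205 210 208 210 245 240 239 240 238 239 241 237 239 238
 238 235 238 235 240 238 240 241 235 235 238 238 237 238 238 130 138 151
 148 147 150 151]
```

View pics/w12.png

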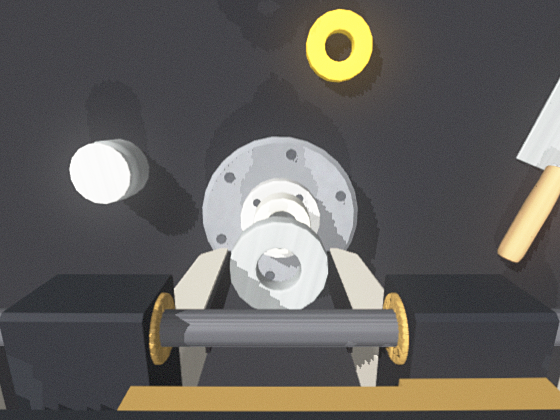

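The shield is held level, centre about (278,266) and aligned with the tool, above the sleeve at (280,213). Lower it.

```bash
python3 -m creep '{"jaw":[0.04,0.04,0.04,0.04,0.04,0.04,0.04,0.04,0.04,0.04],"translation":[[0,0.001,0],[0,0.001,0.01],[0,0.001,0.02],[0,0.001,0.03],[0,0.001,0.04],[0,0.001,0.046],[0,0.001,0.049],[0,0.001,0.05],[0,0.001,0.05],[0,0.001,0.05]],"delta_rot":[[0,0,0],[0,0,0],[0,0,0],[0,0,0],[0,0,0],[0,0,0],[0,0,0],[0,0,0],[0,0,0],[0,0,0]]}'
python3 -m creep '{"jaw":[0.04,0.04,0.04],"translation":[[0,0,0.001],[0,0,0.0015],[0,0,0.0015]],"delta_rot":[[0,0,0],[0,0,0],[0,0,0]]}'
python3 -m creep '{"jaw":[0.04,0.04,0.04],"translation":[[0,0,0.001],[0,0,0.001],[0,0,0.001]],"delta_rot":[[0,0,0],[0,0,0],[0,0,0]]}'
```

```text
time_s: 29.17
position: [0.5502, 0.2186, 0.0878]
orientation: [1.606, 2.7, 0.001]
wrist_force: [-0.1, -0.3, -0.4]
gripper_width: 0.519
grasp_force: 35.0
time_s: 29.42
position: [0.5502, 0.2184, 0.0862]
orientation: [1.606, 2.7, 0.0]
wrist_force: [0.7, -0.1, -0.3]
gripper_width: 0.518
grasp_force: 35.0
time_s: 29.67
position: [0.55, 0.2184, 0.085]
orientation: [-1.606, -2.7, 0.0]
wrist_force: [0.1, 1.0, -0.8]
gripper_width: 0.522
grasp_force: 35.0
```

```bash
python3 -m creep '{"jaw":[0.04,0.04,0.04],"translation":[[0,0,0.001],[0,0,0.0015],[0,0,0.0015]],"delta_rot":[[0,0,0],[0,0,0],[0,0,0]]}'
python3 -m creep '{"jaw":[0.04,0.04,0.04],"translation":[[0,0,0.0005],[0,0,0.0005],[0,0,0.0005]],"delta_rot":[[0,0,0],[0,0,0],[0,0,0]]}'
```

```text
time_s: 29.92
position: [0.55, 0.2184, 0.0834]
orientation: [-1.606, -2.7, 0.0]
wrist_force: [-0.5, -0.7, -1.8]
gripper_width: 0.525
grasp_force: 35.0
time_s: 30.17
position: [0.55, 0.2184, 0.0832]
orientation: [1.606, 2.7, -0.0]
wrist_force: [-0.9, -0.7, 3.5]
gripper_width: 0.523
grasp_force: 35.0
```

```bash
python3 -m creep '{"jaw":[0.055,0.058,0.062,0.066,0.07,0.075,0.075,0.075,0.075,0.075,0.075,0.075],"translation":[[0,0,0],[0,0,0],[0,0,0],[0,0,0],[0,0,0],[0,0,0],[0,0,-0.03],[0,0,-0.07],[0,0,-0.1],[0,0,-0.1],[0,0,-0.1],[0,0,-0.1]],"delta_rot":[[0,0,0],[0,0,0],[0,0,0],[0,0,0],[0,0,0],[0,0,0],[0,0,0],[0,0,0],[0,0,0],[0,0,0],[0,0,0],[0,0,0]]}'
python3 - <<'E'
from h import *
o=ctrl.get_obs();im=ctrl.capture("wrist");p=cam("wrist",o);cv2.imwrite("pics/w13.png",im)
u,v=proj(p,[.55,.2176,.082]).astype(int);print(o["position"],u,v,goto(o,(.4665,.0069),.18))
cv2.imwrite("pics/w13c.png",cv2.resize(im[v-75:v+75,u-100:u+100],(600,450)))
E
```

```text
time_s: 31.17
position: [0.5498, 0.2179, 0.1826]
orientation: [1.606, 2.7, -0.001]
wrist_force: [-0.5, -0.2, -0.8]
gripper_width: 0.804
grasp_force: 0.0
[0.5498 0.2179 0.1826] 278 215 [-0.1457 -0.1739  0.0027]
```

View pics/w13c.png

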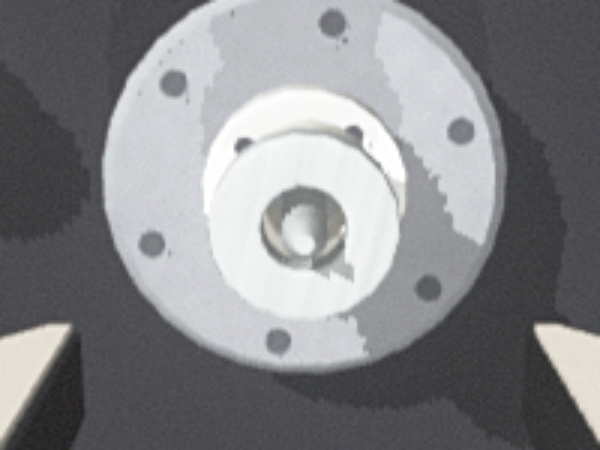

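The shield sits flat on the sleeve, with the post tip (305,235) centred in its hole. By my count I have now viewed 16 pictures, over the limit of 14, so I'll look at no more and work from numbers only. Next is the end cap.

```bash
python3 -m creep '{"jaw":[0.07,0.07,0.07,0.07,0.07,0.07,0.07,0.07,0.07,0.07,0.07,0.07],"translation":[[-0.02,-0.024,-0.01],[-0.045,-0.054,-0.01],[-0.07,-0.084,-0.01],[-0.095,-0.114,-0.01],[-0.12,-0.144,-0.01],[-0.146,-0.174,0],[-0.146,-0.174,0.02],[-0.146,-0.174,0.03],[-0.146,-0.174,0.03],[-0.146,-0.174,0.03],[-0.146,-0.174,0.03],[-0.146,-0.174,0.03]],"delta_rot":[[0,0,0],[0,0,0],[0,0,0],[0,0,0],[0,0,0],[0,0,0],[0,0,0],[0,0,0],[0,0,0],[0,0,0],[0,0,0],[0,0,0]]}'
python3 - <<'E'
from h import *
o=ctrl.get_obs();im=ctrl.capture("wrist");p=cam("wrist",o);cv2.imwrite("pics/w14.png",im)
print(o["position"],proj(p,[.4665,.0069,.026]))
for t in(130,None,215,235):
    m=meas("cap",im,p,(.4665,.0069),.026,38,t);print(goto(o,m,.014))
u,v=proj(p,[.4665,.0069,.026]).astype(int);g=im.max(2);print(g[v-36:v+36:3,u],g[v,u-36:u+36:3])
E
```

```text
time_s: 32.22
position: [0.4675, 0.0085, 0.1535]
orientation: [1.602, 2.702, 0.001]
wrist_force: [0.5, -0.9, -0.7]
gripper_width: 0.755
grasp_force: 0.0
[0.4675 0.0085 0.1535] [276.5194 208.1527]
cap 130 [0.4663 0.0074] 30.75733757019043 34.752601623535156
[-0.0004 -0.0017  0.1394]
cap 171.0 [0.4666 0.0068] 30.24832534790039 32.57136535644531
[-0.0011 -0.0017  0.1394]
cap 215 [0.4668 0.0065] 29.952167510986328 31.393951416015625
[-0.0015 -0.0017  0.1394]
cap 235 [0.4669 0.0064] 29.843122482299805 30.66146469116211
[-0.0016 -0.0017  0.1394]
[ 90  90  89  88  93 158 225 254 253 253 253 253 252 252 253 253 253 253
 255  91 102 102  97  96] [ 99  98  97  94  99 100 142 251 252 252 254 253 252 253 251 252 252 252
 255  73  79  77  73  88]
```

```bash
python3 -m creep '{"jaw":[0.07,0.07,0.07,0.07,0.07,0.07,0.07,0.06,0.05,0.04,0.03,0.025],"translation":[[-0.0015,-0.0015,0.03],[-0.0015,-0.0015,0.07],[-0.0015,-0.0015,0.1],[-0.0015,-0.0015,0.122],[-0.0015,-0.0015,0.133],[-0.0015,-0.0015,0.138],[-0.0015,-0.0015,0.138],[-0.0015,-0.0015,0.138],[-0.0015,-0.0015,0.138],[-0.0015,-0.0015,0.138],[-0.0015,-0.0015,0.138],[-0.0015,-0.0015,0.138]],"delta_rot":[[0,0,0],[0,0,0],[0,0,0],[0,0,0],[0,0,0],[0,0,0],[0,0,0],[0,0,0],[0,0,0],[0,0,0],[0,0,0],[0,0,0]]}' 20
python3 -m creep '{"jaw":[0.022,0.022,0.022,0.022,0.022,0.022,0.022,0.022],"translation":[[0,0,0],[0,0,0],[0,0,0],[0,0,0],[0,0,0],[0,0,0],[0,0,0],[0,0,0]],"delta_rot":[[0,0,0],[0,0,0],[0,0,0],[0,0,0],[0,0,0],[0,0,0],[0,0,0],[0,0,0]]}'
python3 -m creep '{"jaw":[0.022,0.022,0.022,0.022,0.022,0.022,0.022],"translation":[[0,0,-0.01],[0,0,-0.03],[0,0,-0.06],[0,0,-0.09],[0,0,-0.12],[0,0,-0.125],[0,0,-0.125]],"delta_rot":[[0,0,0],[0,0,0],[0,0,0],[0,0,0],[0,0,0],[0,0,0],[0,0,0]]}'
python3 - <<'E'
from h import *
o=ctrl.get_obs();print(o["position"],o["gripper_width"],goto(o,(.5502,.2184),.14))
E
```

```text
time_s: 33.27
position: [0.4666, 0.0048, 0.0156]
orientation: [1.606, 2.699, 0.001]
wrist_force: [-1.3, 0.1, -0.6]
gripper_width: 0.442
grasp_force: 0.0
time_s: 33.93
position: [0.4665, 0.0049, 0.0153]
orientation: [1.606, 2.7, 0.0]
wrist_force: [-0.1, -1.0, 6.3]
gripper_width: 0.336
grasp_force: 20.0
time_s: 34.52
position: [0.4672, 0.0046, 0.1416]
orientation: [1.606, 2.696, 0.003]
wrist_force: [0.5, -0.5, -0.9]
gripper_width: 0.335
grasp_force: 20.0
[0.4672 0.0046 0.1416] 0.3351691489362822 [0.1484 0.1748 0.0019]
```

```bash
python3 -m creep '{"jaw":[0.022,0.022,0.022,0.022,0.022,0.022,0.022,0.022,0.022,0.022,0.022,0.022],"translation":[[0.01,0.012,0],[0.03,0.035,0],[0.05,0.059,0],[0.07,0.082,0],[0.09,0.106,0],[0.11,0.13,0],[0.13,0.153,0],[0.142,0.167,0],[0.148,0.175,0],[0.148,0.175,0],[0.148,0.175,0],[0.148,0.175,0]],"delta_rot":[[0,0,0],[0,0,0],[0,0,0],[0,0,0],[0,0,0],[0,0,0],[0,0,0],[0,0,0],[0,0,0],[0,0,0],[0,0,0],[0,0,0]]}'
python3 -m creep '{"jaw":[0.022,0.022,0.022],"translation":[[0,0,0],[0,0,0],[0,0,0]],"delta_rot":[[0,0,0],[0,0,0],[0,0,0]]}'
python3 - <<'E'
from h import *
o=ctrl.get_obs();im=ctrl.capture("wrist");p=cam("wrist",o);cv2.imwrite("pics/w15.png",im)
x=o["position"];z=x[2]-.0153+.026;u,v=proj(p,[*x[:2],z]).astype(int);print(x,u,v,z)
arc(im,p,.03,range(215,350,4),100,230,110)
g=im.max(2);print(g[v-50:v+30:2,u]);print(g[v,u-50:u+50:2])
print("xy offs",goto(o,(.5502,.2182),.0973))
E
```

```text
time_s: 35.52
position: [0.5487, 0.2166, 0.1391]
orientation: [-1.607, -2.699, 0.004]
wrist_force: [-0.6, 1.1, 0.3]
gripper_width: 0.336
grasp_force: 20.0
time_s: 35.77
position: [0.5494, 0.2175, 0.1401]
orientation: [1.607, 2.699, -0.0]
wrist_force: [0.6, -0.2, -0.7]
gripper_width: 0.336
grasp_force: 20.0
[0.5494 0.2175 0.1401] 278 278 0.15083851810181748
arc [0.5499 0.2178] 0.0606202718710415 32
[198 148 124 184 102 159 187 180 193 247 239 238 238 238 238 239 239 237
 237 237 238 238 238 238 237 238 237 237 237 238 238 239 238 238 220 185
 184 186 185 174]
[227 226 226 227 226  66  65  55  51 174 172 173 173 174 174 180 212 237
 239 240 240 237 240 240 238 238 237 237 236 235 231 233 235 233 233 235
 237 237 235 235 233 227 137  71  65  58 199 231 228 225]
xy offs [0.0002 0.001  0.0428]
```

The cap is centred on the tool in the wrist image (columns 246 to 310, top row 246, as predicted). Lower it.

```bash
python3 -m creep '{"jaw":[0.022,0.022,0.022,0.022,0.022,0.022,0.022,0.022,0.022,0.022],"translation":[[0,0.001,0],[0,0.001,0.007],[0,0.001,0.014],[0,0.001,0.021],[0,0.001,0.028],[0,0.001,0.034],[0,0.001,0.037],[0,0.001,0.038],[0,0.001,0.038],[0,0.001,0.038]],"delta_rot":[[0,0,0],[0,0,0],[0,0,0],[0,0,0],[0,0,0],[0,0,0],[0,0,0],[0,0,0],[0,0,0],[0,0,0]]}'
python3 -m creep '{"jaw":[0.022,0.022,0.022],"translation":[[0,0,0.001],[0,0,0.002],[0,0,0.002]],"delta_rot":[[0,0,0],[0,0,0],[0,0,0]]}'
python3 -m creep '{"jaw":[0.022,0.022,0.022],"translation":[[0,0,0.001],[0,0,0.0015],[0,0,0.0015]],"delta_rot":[[0,0,0],[0,0,0],[0,0,0]]}'
```

```text
time_s: 36.65
position: [0.5503, 0.2192, 0.1021]
orientation: [1.606, 2.7, 0.0]
wrist_force: [-0.1, 0.3, 0.1]
gripper_width: 0.337
grasp_force: 20.0
time_s: 36.9
position: [0.5503, 0.2191, 0.1001]
orientation: [1.606, 2.7, 0.0]
wrist_force: [-0.2, 1.0, 0.0]
gripper_width: 0.337
grasp_force: 20.0
time_s: 37.15
position: [0.5502, 0.2191, 0.0984]
orientation: [-1.606, -2.7, 0.0]
wrist_force: [-0.1, -0.4, 0.2]
gripper_width: 0.334
grasp_force: 20.0
```

```bash
python3 -m creep '{"jaw":[0.022,0.022,0.022],"translation":[[0,0,0.0005],[0,0,0.001],[0,0,0.001]],"delta_rot":[[0,0,0],[0,0,0],[0,0,0]]}'
python3 -m creep '{"jaw":[0.022,0.022,0.022],"translation":[[0,0,0.0005],[0,0,0.0005],[0,0,0.0005]],"delta_rot":[[0,0,0],[0,0,0],[0,0,0]]}'
```

```text
time_s: 37.4
position: [0.5502, 0.2191, 0.0974]
orientation: [-1.606, -2.7, 0.0]
wrist_force: [0.3, -0.6, -0.6]
gripper_width: 0.334
grasp_force: 20.0
time_s: 37.65
position: [0.5503, 0.2191, 0.0974]
orientation: [1.606, 2.7, 0.0]
wrist_force: [-1.3, -1.3, 6.2]
gripper_width: 0.337
grasp_force: 20.0
```

Contact is felt at the seated height, so release and retreat.

```bash
python3 -m creep '{"jaw":[0.036,0.04,0.044,0.05,0.055,0.06,0.06,0.06,0.06,0.06,0.06,0.06],"translation":[[0,0,0],[0,0,0],[0,0,0],[0,0,0],[0,0,0],[0,0,0],[0,0,-0.03],[0,0,-0.07],[0,0,-0.1],[0,0,-0.1],[0,0,-0.1],[0,0,-0.1]],"delta_rot":[[0,0,0],[0,0,0],[0,0,0],[0,0,0],[0,0,0],[0,0,0],[0,0,0],[0,0,0],[0,0,0],[0,0,0],[0,0,0],[0,0,0]]}'
python3 - <<'E'
from h import *
o=ctrl.get_obs();im=ctrl.capture("wrist");p=cam("wrist",o);cv2.imwrite("pics/w16.png",im)
print(o["position"])
arc(im,p,.03,range(225,330,4),100,200,110);
x=(.5500,.2176);u,v=proj(p,[*x,.108]).astype(int);print(u,v)
g=im.max(2);print(g[v-40:v+40:2,u]);print(g[v,u-50:u+50:2])
t=ctrl.capture("top");pt=cam("top")
meas("jar",t,pt,(.4177,-.1908),.06,20);meas("dish",t,pt,(.588,-.191),.01,26)
print(proj(pt,[.588,-.191,.077])); a,b=proj(pt,[.588,-.191,.077]).astype(int);print(t.max(2)[b-26:b+26:2,a])
E
```

```text
time_s: 38.65
position: [0.55, 0.2186, 0.1966]
orientation: [1.606, 2.7, -0.001]
wrist_force: [0.1, -0.4, -0.1]
gripper_width: 0.649
grasp_force: 0.0
[0.55   0.2186 0.1966]
arc [0.5494 0.2186] 0.06009879206064592 25
278 220
[209 218 232 229 228 226 149 146 188 245 242 242 242 242 241 242 240 241
 241 241 240 239 241 240 241 241 242 242 241 241 230 217 215 213 215 210
 214 219 195 128]
[133 135 138 213 208 210 217 216 215 218 219 242 243 243 243 226 233 235
 240 238 238 239 243 241 242 240 242 239 237 232 237 236 238 238 239 237
 187 185 192 189 152 158 152 154 152 153 149 149 152 153]
jar 189.0 [ 0.4027 -0.2023] 59.305999755859375 118.11811065673828
dish 101.0 [ 0.5736 -0.1942] 116.75048065185547 148.86439514160156
[378.7175 187.1611]
[ 55  56  55  56  54  57  58  56 110 122 124 128 129 132 134 137 137 157
 192 201 200 188 123 130 144 146]
```

The end cap is centred on the axis (columns 257 to 299, rows 198 to 240; prediction 278,220), and its seated underside works out at 82.1 mm. Everything is released, so I'll hand it in.

```bash
python3 -c "
from rig import ctrl
print(ctrl.finish_job())"
```

```text
the job is handed in; nothing more can be done
None
```

I handed the job in at about 39 s: the cover stands in the dish, and the flange, sleeve, shield and end cap are seated and released on the post, the end cap checked only by numbers; the jar was never touched, the hand-in gave no verdict, and I viewed 16 pictures, over the limit of 14.

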